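# Roll a pipe offcut into the checking cradle

### The job

Roll the fat steel pipe offcut along the plywood board by pushing lightly on its top, without skidding or lifting it, over the low rod and into the yellow-marked cradle, so that its drilled hole comes out on top. Then gently push it endways along the cradle until its end sits against the yellow fence, and leave it there. Never press hard, and leave everything else on the bench alone.

Things in the scene. Friction and masses are not known exactly. Their poses are not given: they have to be found in the camera images.
- pipe: Steel pipe offcut on its side, outside diameter 70, length 80, black plugs close both ends, 0.28 to 0.56 kg. Origin on the axis at mid-length; own y = pipe axis; own +x goes out through the hole. It rolls freely on the level board. Its axis starts 49 to 61 mm short of seat, its end 13 to 23 mm clear of the fence. Over 25 N from the robot is too much.
- hole (a point): Middle of the 12 mm drilled hole (dark, in a red painted ring) on the pipe's round surface at mid-length. At the start it is level with the axis, on the side away from the cradle: rolling to seat without skidding is a quarter turn and brings it to the top. While rolling, touch only the pipe's upper part: keep the fingertips at least 50 mm above the board.
- seat (a point): Middle of the cradle, on the board's top face. +x: rolling direction, from the pipe's start towards and across the cradle; +z up; -y: towards the fence. A yellow strip is painted here. Seated, the pipe lies on the board between the rods, its axis above x = 0 (1 mm play), parallel to y.
- cradle: Fixed level plywood board, 12 thick, lying on the bench, with rods and fence. Origin on the bench under seat, axes as those of seat. The board spans x -145 to +125, y -75 to +85 mm.
- near_rod (a point): Top of the near steel rod, half sunk in the board, 2.5 mm proud, 14 mm before seat, along y from -52 to +66. The pipe must roll up over it. Letting go while the pipe is up against or on this rod, or while pressing well ahead of its top, makes it run back: between strokes stop short of the rod, near the pipe's top.
- far_rod (a point): Top of the far steel rod, half sunk in the board, 4 mm proud, 18 mm beyond seat, along y. It stops the pipe.
- fence (a point): Middle of the inner face of the yellow upright fence, fixed to the board, 70 long in x, 12 thick, 50 high; face at y = -55 from seat, so the pipe's origin is at y = -15 when its end touches. Sliding the seated pipe endways takes under 7 N; more means it has met the fence. Stay under 25 N.
- coupling: Bystander: brass pipe coupling standing on the far end of the board, diameter 38, height 32, loose. Origin under its centre.
- paste: Bystander: yellow tin with a pale metal lid, diameter 72, height 60.
- carton: Bystander: cardboard box 90 x 130 x 60.
- spanner: Bystander: spanner lying on the bench.
- flange: Bystander: dark steel ring, diameter 80, height 14.
- jar: Bystander: white jar with a blue lid, diameter 60, height 80.
- redbox: Bystander: red box 70 x 150 x 50.
Things that resemble listed ones, but are neither listed nor needed, are in the scene too. What is shaped like the pipe but pink or turquoise is not meant.

How it is judged:
By the outcome, as a careful person would: the job done as asked, in the order asked, and still so for the second after the job is handed in, with the robot touching nothing.
It also fails if it takes over 72 s, if anything falls off the work surface, if the arm or the gripper's body presses on something with over 40 N, if the wrist force passes 120 N, or if a joint passes its speed limit or range.

### The arm

A 7-joint arm with a two-finger parallel gripper is mounted at the origin on the work surface. World frame = base frame: x ahead of the robot, y to its left, z up, the work surface at z = 0. Lengths are in mm, angles in rad, forces in N, time in s.
With the tool pointing down it reaches from about 400 to 850 mm from the base axis. Payload 6.9 kg.
Tool frame: the origin (TCP) lies midway between the tips of the shut fingers; the grasp point (between the pads) lies 19 mm behind it; z points along the fingers, y is the direction in which the jaws open and shut (so a half turn about z gives the same grasp; the last joint's range is limited). The gripper opens to 85 mm and grips with 20 to 120 N. Pads are 22 mm wide; open, the fingers measure 114 mm over their backs; the gripper's body (76 mm by 85 mm) begins 54 mm behind the grasp point. The pads swing forward as they close: fully open they stand 13 mm farther back than shut.
Start: joints at [-1.238, 0.507, -0.238, 1.5, 0.126, 1.149, -0.155], TCP at [140.558, 608.979, 231.275] pointing down, gripper open.
Joint ranges: [-3.08, 3.08], [-0.24, 2.05], [-1.43, 1.35], [0, 2.5], [-1.52, 4.66], [0.17, 1.96], [-2.89, 2.89]. Speed limits (rad/s): [2.39, 2.39, 3.14, 3.14, 3.14, 3.14, 3.14].

### API

Orientations are given as a rotation vector (axis times angle).
In Python, from plant import read_state, cams, order, models gives the robot as it stands. The module is installed in compiled form; this text tells all that it offers.
- The arm moves only by the tool arm_command, never from a script. Its argument "increments" is a list of rows, each a list of 3 entries, a list of its own where there are three numbers: the opening, from 0 (shut) to 1 (fully open), then the shift along the tool's x, y, z in m, then the turn, a rotation vector about the tool's x, y, z in degrees. A call has 1 to 8 rows; each row shifts and turns the commanded pose from where the row before left it, along the tool's axes as they then stand; what a row does not reach is not made up. A row lasts 1/8 s, in which the tool goes at most 62.5 mm and 10.7 degrees, less where a joint would pass 70% of its speed; a pose out of reach is approached as far as the arm can. A call is refused whole if a number of a shift passes 0.0625 or a number of a turn 10.7, either way. A call with a gripper value outside its range is refused whole. The fingers move at their own pace and stop on an object; "squeeze" is the grip in N (left out, the last holds). Time passes only in rows, so rows that do not move let the fingers close. It gives the time, the measured TCP pose, the force and the opening at its end, in the units of the state.
- read_state(): the state, without advancing time (a new reading comes with each control period).
- cams.snapshot(name): name is "scene" or "top"; returns (picture, depth): 384x512x3 uint8, red, green, blue; 384x512 float32, mm along the optical axis (not along the pixel's ray), 0 where there is no reading.
- cams.get_calibration(name): a dict with "vertical_fov" (degrees; the focal length in pixels is half the picture's height over the tangent of half this angle, whatever the lens; pixels are square), "cx", "cy" (the principal point, pixels), "eye" and "attitude" of the camera in the world. Camera axes: x right, y down, z forward; pixel columns grow to the right and rows downward; lengths in mm; the calibration is good to about 2 mm. A picture is of the moment at which its call begins. get_calibration takes no time and is no camera call.
- order.hand_in(): hands the job in, once; it reports no verdict.
Trained networks look in the newest picture that a camera, given by its name, has taken for a name from the list of things; names that differ only in an ending like _2 or _b are one class to them, and where a whole thing is asked for, a point or a joint stands for the part that bears it (a point fixed in the world has none). Each returns a list of dicts, best first, with "p" (0 to 1); they miss things now and then, are a little off and sometimes report something else, mostly with a low value. They report only what shows in the picture. A call takes as long as a camera call. They do not tell look-alikes from the thing itself.
- models.find_in(camera, target): "point" ([column, row] in pixels, amid what is visible of it).
- models.mark_of(camera, target): "point" ([column, row] in pixels: a listed point, or the origin of a listed thing).
The state is a dict: "time_s": time; "joint_pos": joint angles; "joint_velocities": joint speeds; "joint_efforts": joint torques, N m; "eef_pos": TCP position; "orientation": TCP orientation; "force": force on the tool from outside, world axes, zero at the start; "wrist_torque": the same for the moment, N m; "finger_gap": finger opening in mm.
Only numpy, scipy, OpenCV 4.12 (cv2) and the standard library are available. Lean on these libraries where they do the work, as an engineer would, in place of code of your own. Each camera call takes 0.05 s, during which the arm holds its last target.

## Working session

There is one attempt and no reset: what is moved stays moved. The work goes in short steps, Python scripts to look and compute and a tool call to move; the robot and the scene stay as the last step left them, time stands still between calls to the robot, and variables do not carry over. Pictures are saved under pics/ and viewed, and the job is handed in when it is done.

Besides the shell and the picture viewer there is one more tool, called after "Request:" as name(argument=value, ...), one argument or row to a line, values as JSON. arm_command: Moves the arm, as the interface text tells. Its arguments: {"type":"object","properties":{"increments":{"type":"array"},"squeeze":{"type":"number"}},"required":["increments"]}

```bash
mkdir -p pics; cat > h.py <<'E'
import numpy as np, cv2, json
from scipy.spatial.transform import Rotation as R
from plant import read_state, cams, order, models
def cal(n):
    c=cams.get_calibration(n); return c
E
python3 - <<'E'
from h import *
for n in("scene","top"):
    print(cal(n))
    p,d=cams.snapshot(n); cv2.imwrite(f"pics/{n}0.png",p[:,:,::-1]); np.savez(f"{n}0.npz",p=p,d=d)
    for t in["pipe","hole","seat","near_rod","far_rod","fence","coupling","cradle"]:
        try: print(n,t,[(np.round(q["point"],1).tolist(),round(q["p"],2)) for q in models.mark_of(n,t)][:4])
        except Exception as e: print(n,t,e)
s=read_state();print(s)
E
```

```text
{'vertical_fov': 53.12152544927981, 'cx': 250.51702816109838, 'cy': 191.7897347662593, 'eye': array([ 882.54545489, -504.99650318,  882.45252713]), 'attitude': array([-2.42663934, -0.7195376 ,  0.21621096])}
scene pipe [([129.2, 221.4], 0.86), ([170.9, 183.5], 0.85), ([193.7, 148.7], 0.63), ([215.2, 232.0], 0.56)]
scene hole [([126.8, 208.8], 0.81), ([187.0, 144.0], 0.64), ([207.0, 242.1], 0.59), ([154.6, 180.1], 0.55)]
scene seat [([218.4, 230.2], 0.7)]
scene near_rod [([224.0, 219.1], 0.64), ([334.1, 223.5], 0.23)]
scene far_rod [([228.2, 211.1], 0.97)]
scene fence [([248.8, 220.6], 0.57)]
scene coupling [([258.0, 199.9], 0.52)]
scene cradle [([230.5, 221.3], 0.77), ([253.2, 199.3], 0.31), ([223.2, 218.2], 0.29)]
{'vertical_fov': 47.57954369820834, 'cx': 253.1447732796642, 'cy': 198.73026083404542, 'eye': array([ 311.39898214,    3.07155533, 1171.09711442]), 'attitude': array([-2.04396107,  2.15240077, -0.24446801])}
top pipe [([235.6, 287.9], 0.97), ([306.3, 200.8], 0.88), ([349.9, 282.5], 0.84), ([287.0, 282.0], 0.75)]
top hole [([318.6, 203.4], 0.8), ([302.1, 291.6], 0.76), ([34
[... 294 characters left out ...]
ay([-1.23849214,  0.50749384, -0.23757203,  1.50020938,  0.12568836,
        1.14891269, -0.1547758 ]), 'joint_velocities': array([-6.33372844e-04,  1.58665806e-05,  1.06319468e-03,  1.41808866e-03,
        4.25465046e-04, -1.22118027e-03,  4.12645027e-04]), 'joint_efforts': array([ 1.04393919e-03, -6.20348811e+01, -2.18423545e+00, -2.49950927e+01,
        1.41284321e-02,  2.52291313e-03,  1.50888172e-05]), 'eef_pos': array([140.57269842, 608.96513618, 231.27458329]), 'orientation': array([-3.55542321e-01, -3.12140037e+00,  7.45670941e-05]), 'force': array([ 0.06299504,  0.34390856, -0.17132371]), 'wrist_torque': array([ 0.04493675, -0.02781618, -0.03594021]), 'finger_gap': 85.3579819604308}
```

View pics/scene0.png

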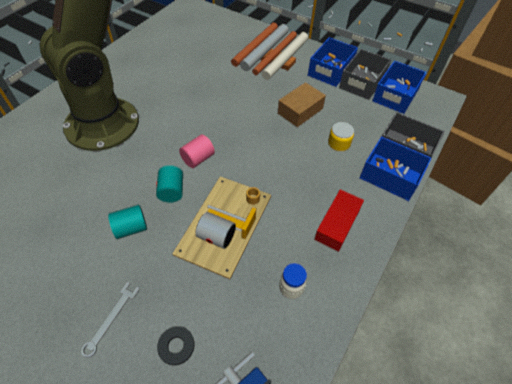

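View pics/top0.png

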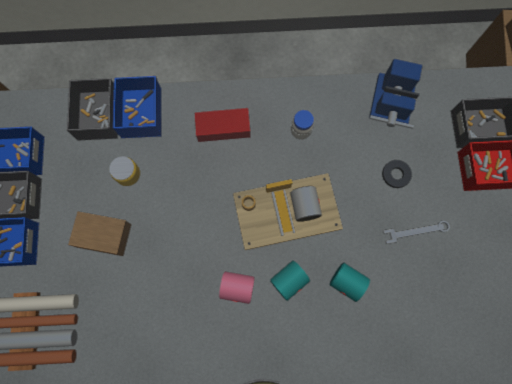

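The grey pipe is at about (306,203) in top, on the board (288,210). The yellow strip is at (283,212), the fence at (280,186) and the coupling at (248,203). Next I measure the geometry.

```bash
cat >> h.py <<'E'
def cloud(n,d):
    c=cal(n); h,w=d.shape; f=h/2/np.tan(np.radians(c["vertical_fov"])/2)
    v,u=np.mgrid[:h,:w].astype(float)
    P=np.stack([(u-c["cx"])/f*d,(v-c["cy"])/f*d,d],-1)
    return P@R.from_rotvec(c["attitude"]).as_matrix().T+c["eye"]
def proj(n,X):
    c=cal(n); f=384/2/np.tan(np.radians(c["vertical_fov"])/2)
    q=(np.asarray(X,float)-c["eye"])@R.from_rotvec(c["attitude"]).as_matrix()
    return q[...,:2]/q[...,2:]*f+[c["cx"],c["cy"]]
def ray(n,uv,z):
    c=cal(n); f=384/2/np.tan(np.radians(c["vertical_fov"])/2)
    r=R.from_rotvec(c["attitude"]).as_matrix()@np.array([(uv[0]-c["cx"])/f,(uv[1]-c["cy"])/f,1])
    return c["eye"]+r*(z-c["eye"][2])/r[2]
E
python3 - <<'E'
from h import *
for n,roi in(("top",(225,170,350,255)),("scene",(165,165,280,285))):
    q=np.load(n+"0.npz"); p,d=q["p"],q["d"]; X=cloud(n,d)
    hsv=cv2.cvtColor(p,cv2.COLOR_RGB2HSV)
    x0,y0,x1,y1=roi; m=np.zeros(d.shape,bool); m[y0:y1,x0:x1]=1
    bench=m&(hsv[...,1]<40)&(d>0); print(n,"bench z",np.median(X[bench][:,2]))
    tan=m&(hsv[...,1]>60)&(hsv[...,0]>8)&(hsv[...,0]<35)
    print("board z",np.median(X[tan][:,2]), tan.sum())
    # top-face hull from colour using plane z=12
    vv,uu=np.nonzero(cv2.morphologyEx(tan.astype(np.uint8),cv2.MORPH_OPEN,np.ones((3,3)))>0)
    W=np.array([ray(n,(a,b),12.)[:2] for a,b in zip(uu,vv)])
    if n=="scene": 
        zz=X[vv,uu,2]; W=W[np.abs(zz-12)<6]
    r=cv2.minAreaRect(W.astype(np.float32)); print(r)
    hi=m&(X[...,2]>20)&(d>0)
    grey=hi&(hsv[...,1]<60)
    G=X[grey]; print("pipe pts",len(G),G[:,2].max(),np.percentile(G,[2,50,98],axis=0))
    np.savez(f"{n}_g.npz",G=G)
    yel=m&(hsv[...,1]>170)&(hsv[...,0]>15)&(hsv[...,0]<32)&(hsv[...,2]>120)
    Y=X[yel]; print("yellow",len(Y)); 
    for lab,s in(("fence",Y[:,2]>35),("strip",Y[:,2]<20)):
        if s.sum()>3: print(lab,s.sum(),np.median(Y[s],0),cv2.minAreaRect(Y[s][:,:2].astype(np.float32)))
    x0,y0,x1,y1=roi
    cv2.imwrite(f"pics/{n}_z.png",cv2.resize(p[y0:y1,x0:x1,::-1],None,fx=5,fy=5,interpolation=cv2.INTER_CUBIC))
E
```

```text
top bench z 1.504179753629387
board z 13.118433052371529 4531Traceback (most recent call last):
  File "<stdin>", line 11, in <module>
  File "h.py", line 16, in ray
    c=cal(n); f=384/2/np.tan(np.radians(c["vertical_fov"])/2)
  File "h.py", line 5, in cal
    c=cams.get_calibration(n); return c
ValueError: time passes only in moves, steps and waits
```

```bash
ls pics
```

```text
scene0.png
top0.png
```

```bash
cat >> h.py <<'E'
import functools
@functools.lru_cache(None)
def cal(n): return cams.get_calibration(n)
E
cat > m.py <<'E'
from h import *
for n,roi in(("top",(225,170,350,255)),("scene",(165,165,280,285))):
    q=np.load(n+"0.npz"); p,d=q["p"],q["d"]; X=cloud(n,d)
    hsv=cv2.cvtColor(p,cv2.COLOR_RGB2HSV)
    x0,y0,x1,y1=roi; m=np.zeros(d.shape,bool); m[y0:y1,x0:x1]=1
    bench=m&(hsv[...,1]<40)&(d>0); print(n,"bench z",np.median(X[bench][:,2]))
    tan=m&(hsv[...,1]>60)&(hsv[...,0]>8)&(hsv[...,0]<35)
    print("board z",np.median(X[tan][:,2]), tan.sum())
    vv,uu=np.nonzero(cv2.morphologyEx(tan.astype(np.uint8),cv2.MORPH_OPEN,np.ones((3,3)))>0)
    W=np.array([ray(n,(a,b),12.)[:2] for a,b in zip(uu,vv)])
    zz=X[vv,uu,2]; W=W[np.abs(zz-12)<6]
    r=cv2.minAreaRect(W.astype(np.float32)); print(r)
    hi=m&(X[...,2]>20)&(d>0)
    grey=hi&(hsv[...,1]<60)
    G=X[grey]; print("pipe pts",len(G),G[:,2].max(),np.percentile(G,[2,50,98],axis=0).round(1).tolist())
    np.savez(f"{n}_g.npz",G=G)
    yel=m&(hsv[...,1]>170)&(hsv[...,0]>15)&(hsv[...,0]<32)&(hsv[...,2]>120)
    Y=X[yel]; print("yellow",len(Y)); 
    for lab,s in(("fence",Y[:,2]>35),("strip",Y[:,2]<20)):
        if s.sum()>3: print(lab,s.sum(),np.median(Y[s],0),cv2.minAreaRect(Y[s][:,:2].astype(np.float32)))
    cv2.imwrite(f"pics/{n}_z.png",cv2.resize(p[y0:y1,x0:x1,::-1],None,fx=5,fy=5,interpolation=cv2.INTER_CUBIC))
E
python3 m.py
```

```text
top bench z 1.504179753629387
board z 13.118433052371529 4531
((546.870361328125, -94.3297119140625), (158.64199829101562, 267.4776306152344), 9.191414833068848)
pipe pts 870 88.77173742025661 [[514.4, -173.5, 36.3], [551.6, -137.3, 76.8], [593.3, -105.4, 85.2]]
yellow 188
fence 14 [608.71796438 -78.16585289  62.69658653] ((471.45086669921875, -28.21295166015625), (47.69438171386719, 322.6555480957031), 70.53166198730469)
strip 174 [526.26752001 -85.58927202  13.32145397] ((545.2125854492188, -83.44537353515625), (107.81501007080078, 19.271392822265625), 9.027483940124512)
scene bench z 1.2468965686924207
board z 13.222131018575567 4438
((547.033447265625, -94.53611755371094), (160.3559112548828, 272.0843200683594), 9.15469741821289)
pipe pts 838 86.90535938678659 [[519.8, -177.3, 42.8], [559.8, -154.1, 77.2], [596.4, -117.5, 84.6]]
yellow 335
fence 175 [609.36081471 -64.19493477  61.5418988 ] ((705.3399047851562, -250.77633666992188), (56.35249328613281, 617.2058715820312), 29.661834716796875)
strip 160 [552.78715982 -78.8531277   13.576571  ] ((540.8682250976562, -60.223182678222656), (114.42338562011719, 140.80027770996094), 19.72895622253418)
```

```bash
cat >> h.py <<'E'
A=np.radians(9.17); XS=np.array([-np.sin(A),np.cos(A)]); YS=np.array([-np.cos(A),-np.sin(A)])
SEAT=np.array([547.,-94.4])+10*XS-5*YS
def toS(P):
    P=np.asarray(P,float); q=P[...,:2]-SEAT
    return np.stack([q@XS,q@YS,P[...,2]-12],-1)
def toW(S):
    S=np.asarray(S,float); return np.concatenate([SEAT+S[...,:1]*XS+S[...,1:2]*YS,S[...,2:]+12],-1)
E
python3 - <<'E'
from h import *
from scipy.optimize import least_squares
print("seat",SEAT)
for n in("top","scene"):
    G=toS(np.load(n+"_g.npz")["G"]); G=G[(np.abs(G[:,0]+55)<45)&(G[:,2]>30)]
    # axis line: x = x0 + k*y, z=h ; radius35
    def fr(a):
        dx=G[:,0]-a[0]-a[1]*(G[:,1]); dx=dx/np.hypot(1,a[1]); return np.hypot(dx,G[:,2]-a[2])-35
    s=least_squares(fr,[-55,0,35],loss="soft_l1"); print(n,s.x,"res",np.median(np.abs(s.fun)), "y ext",np.percentile(G[:,1],[1,3,50,97,99]).round(1))
    q=np.load(n+"0.npz"); 
    for nm,S in(("near",[-14,7,2.5]),("far",[18,7,4]),("fence",[0,-55,25])): print(nm,proj(n,toW(S)).round(1))
# hole from both
for n,uv in(("top",(318.6,203.4)),("scene",(207,242.1))):
    print(n,[toS(ray(n,uv,z)).round(1).tolist() for z in(47,60,70)])
q=np.load("top0.npz");C=cloud("top",q["d"]);S=toS(C)
m=(S[...,2]>26)&(np.abs(S[...,1])<60)&(S[...,0]>60)&(S[...,0]<140);print("coupling",np.median(S[m],0),m.sum())
E
```

```text
seat [550.34245619 -83.73098005]
top [-5.87260055e+01  3.78730206e-02  3.55395786e+01] res 1.184578845958491 y ext [-35.  -33.    7.2  43.4  44. ]
near [288.6 210.7]
far [277.1 213. ]
fence [278.9 188. ]
scene [-5.63337069e+01  2.52652311e-02  3.57347519e+01] res 0.8341723350518748 y ext [-35.4 -34.3   1.6  40.8  42.3]
near [222.7 222.8]
far [227.9 213.1]
fence [246.4 222.4]
top [[-92.1, 10.5, 35.0], [-89.6, 13.0, 48.0], [-87.7, 14.9, 58.0]]
scene [[-96.0, 7.7, 35.0], [-101.8, 3.6, 48.0], [-106.3, 0.3, 58.0]]
coupling [ 87.58901909 -35.29217735  31.51425312] 81
```

View pics/top_z.png

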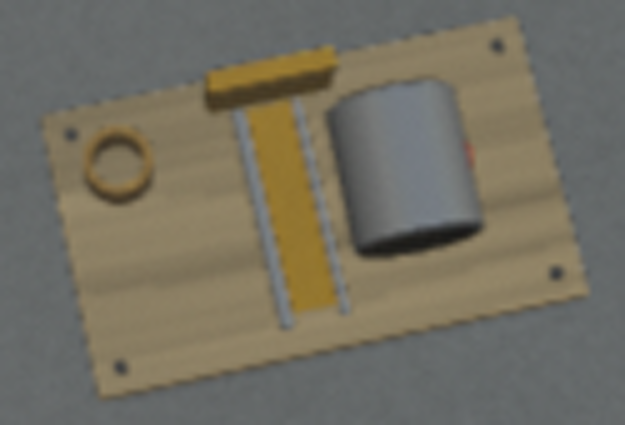

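View pics/scene_z.png

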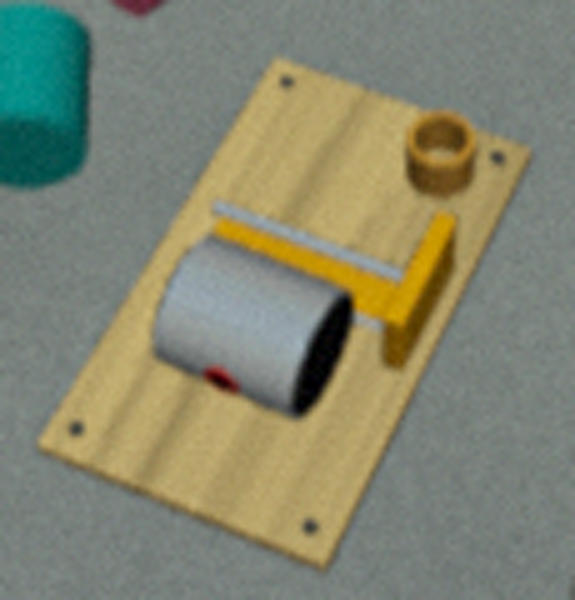

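Both cameras agree. The board's centre is at (547,-94.4) and its yaw is 9.17°. In the seat frame the pipe axis is at x≈-57.5 and y≈+4.5, and the hole faces -x. I turn the tool so that tool y = seat +x and tool x = seat +y, with the fingers shut. After that, moves map directly onto the seat frame.

Request:
arm_command(
  increments=[
    [0, [0, 0, 0], [0, 0, -7.4]],
    [0, [0, 0, 0], [0, 0, -7.4]],
    [0, [0, 0, 0], [0, 0, -7.4]],
    [0, [0, 0, 0], [0, 0, 0]],
  ],
  squeeze=20,
)

```text
time_s: 1.4
eef_pos: [140.7, 609.0, 231.2]
orientation: [0.25, -3.131, 0.0]
force: [0.6, 0.5, 0.2]
finger_gap: 12.5
```

```bash
cat > st.py <<'E'
from h import *
s=read_state(); M=R.from_rotvec(s["orientation"]).as_matrix()
f=s["force"]; F=np.array([f[:2]@XS,f[:2]@YS,f[2]])
print("t",round(s["time_s"],2),"S",toS(s["eef_pos"]).round(1),"F_S",F.round(2),"gap",round(s["finger_gap"],1),"tilt",np.degrees(np.arccos(-M[2,2])).round(2),"y.XS yaw",np.degrees(np.arctan2(M[1,1],M[0,1])).round(2)-99.17)
E
python3 st.py
```

```text
t 1.4 S [749.1 294.  219.2] F_S [ 0.35 -0.71  0.18] gap 12.5 tilt 0.02 y.XS yaw -0.01999999999999602
```

Request:
arm_command(
  increments=[
    [0, [-0.018, -0.051, 0], [0, 0, 0]],
    [0, [-0.018, -0.051, 0], [0, 0, 0]],
    [0, [-0.018, -0.051, 0], [0, 0, 0]],
    [0, [-0.018, -0.051, 0], [0, 0, 0]],
    [0, [-0.018, -0.051, 0], [0, 0, 0]],
    [0, [-0.018, -0.051, 0], [0, 0, 0]],
    [0, [-0.018, -0.051, 0], [0, 0, 0]],
    [0, [-0.018, -0.051, 0], [0, 0, 0]],
  ],
)

```text
time_s: 2.4
eef_pos: [348.8, 227.8, 231.7]
orientation: [-0.246, 3.131, 0.001]
force: [1.3, 0.3, -0.6]
finger_gap: -0.0
```

Request:
arm_command(
  increments=[
    [0, [-0.018, -0.051, 0], [0, 0, 0]],
    [0, [-0.018, -0.051, 0], [0, 0, 0]],
    [0, [-0.018, -0.051, 0], [0, 0, 0]],
    [0, [-0.018, -0.051, 0], [0, 0, 0]],
    [0, [-0.018, -0.051, 0], [0, 0, 0]],
    [0, [-0.018, -0.051, 0], [0, 0, 0]],
    [0, [-0.018, -0.051, 0], [0, 0, 0]],
    [0, [0, 0, 0], [0, 0, 0]],
  ],
)

```text
time_s: 3.4
eef_pos: [530.5, -107.7, 230.9]
orientation: [-0.237, 3.132, -0.003]
force: [-0.7, -0.3, -0.7]
finger_gap: -0.1
```

```bash
python3 st.py
```

```text
t 3.4 S [-20.5  23.4 218.9] F_S [-0.16  0.76 -0.7 ] gap -0.1 tilt 0.12 y.XS yaw -0.519999999999996
```

Request:
arm_command(
  increments=[
    [0, [-0.019, -0.049, 0], [0, 0, 0]],
    [0, [0, 0, 0.045], [0, 0, 0]],
    [0, [0, 0, 0.045], [0, 0, 0]],
    [0, [0, 0, 0.04], [0, 0, 0]],
    [0, [0, 0, 0], [0, 0, 0]],
    [0, [0, 0, 0], [0, 0, 0]],
  ],
)

```text
time_s: 4.15
eef_pos: [556.9, -148.0, 102.8]
orientation: [-0.251, 3.13, -0.001]
force: [0.6, 0.3, 0.2]
finger_gap: 0.0
```

```bash
python3 st.py; python3 - <<'E'
from h import *
for n in("scene","top"):
    p,d=cams.snapshot(n); np.savez(f"{n}1.npz",p=p,d=d)
    x0,y0,x1,y1=dict(scene=(165,130,280,285),top=(225,150,350,255))[n]
    cv2.imwrite(f"pics/{n}1.png",cv2.resize(p[y0:y1,x0:x1,::-1],None,fx=4,fy=4,interpolation=cv2.INTER_CUBIC)[:600])
E
```

```text
t 4.15 S [-64.5   3.8  90.8] F_S [ 0.19 -0.68  0.17] gap 0.0 tilt 0.1 y.XS yaw 0.0
```

View pics/scene1.png

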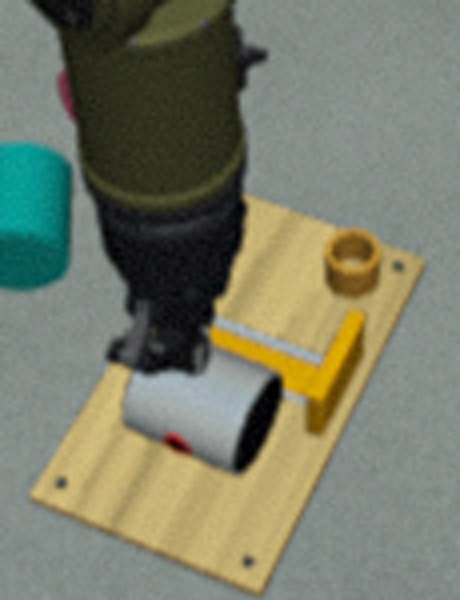

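The tip is above the pipe and slightly behind its top, and the hole shows at crop (178,442). I descend to touch.

Request:
arm_command(
  increments=[
    [0, [0, -0.003, 0.008], [0, 0, 0]],
    [0, [0, 0, 0.007], [0, 0, 0]],
    [0, [0, 0, 0.003], [0, 0, 0]],
    [0, [0, 0, 0], [0, 0, 0]],
  ],
)

```text
time_s: 4.75
eef_pos: [556.3, -151.2, 82.9]
orientation: [0.252, -3.131, -0.0]
force: [-0.4, 0.3, 0.7]
finger_gap: -0.3
```

```bash
python3 st.py
```

```text
t 4.75 S [-67.5   4.9  70.9] F_S [0.38 0.33 0.66] gap -0.3 tilt 0.05 y.XS yaw 0.030000000000001137
```

Request:
arm_command(
  increments=[
    [0, [0, 0, 0.001], [0, 0, 0]],
    [0, [0, 0, 0], [0, 0, 0]],
  ],
)

```text
time_s: 5.0
eef_pos: [556.6, -151.3, 82.3]
orientation: [-0.252, 3.131, -0.0]
force: [0.0, -0.1, 0.2]
finger_gap: 0.1
```

Request:
arm_command(
  increments=[
    [0, [0, 0, 0.001], [0, 0, 0]],
    [0, [0, 0, 0], [0, 0, 0]],
  ],
)

```text
time_s: 5.25
eef_pos: [556.7, -151.5, 81.7]
orientation: [-0.252, 3.131, -0.001]
force: [-0.3, -0.8, 4.2]
finger_gap: 0.1
```

```bash
python3 st.py
```

```text
t 5.25 S [-67.9   4.5  69.7] F_S [-0.7  0.4  4.2] gap 0.1 tilt 0.04 y.XS yaw 0.030000000000001137
```

Contact at z≈70 with 4 N. I start rolling.

Request:
arm_command(
  increments=[
    [0, [0, 0.002, 0.0005], [0, 0, 0]],
    [0, [0, 0.003, 0], [0, 0, 0]],
    [0, [0, 0.003, 0], [0, 0, 0]],
    [0, [0, 0.003, 0], [0, 0, 0]],
  ],
)

```text
time_s: 5.75
eef_pos: [555.3, -140.7, 81.9]
orientation: [-0.251, 3.13, -0.001]
force: [-1.8, 0.0, 10.7]
finger_gap: -0.1
```

```bash
python3 st.py
```

```text
t 5.75 S [-57.1   4.2  69.9] F_S [ 0.3   1.79 10.7 ] gap -0.1 tilt 0.11 y.XS yaw 0.010000000000005116
```

```bash
cat > look.py <<'E'
import sys; from h import *
from scipy.optimize import least_squares
k=sys.argv[1]
for n in("scene","top"):
    p,d=cams.snapshot(n); np.savez(f"{n}{k}.npz",p=p,d=d)
    x0,y0,x1,y1=dict(scene=(165,145,280,285),top=(225,150,350,255))[n]
    cv2.imwrite(f"pics/{n}{k}.png",cv2.resize(p[y0:y1,x0:x1,::-1],None,fx=4,fy=4,interpolation=cv2.INTER_CUBIC)[:600])
    S=toS(cloud(n,d)); hsv=cv2.cvtColor(p,cv2.COLOR_RGB2HSV)
    m=(d>0)&(hsv[...,1]<60)&(hsv[...,2]>80)&(S[...,2]>30)&(S[...,2]<69.5)&(np.abs(S[...,1])<46)&(S[...,0]>-97)&(S[...,0]<45)
    G=S[m]
    def fr(a): return np.hypot((G[:,0]-a[0]-a[1]*G[:,1])/np.hypot(1,a[1]),G[:,2]-35.6)-35
    s=least_squares(fr,[-40,0],loss="soft_l1"); print(n,len(G),"axis x",s.x.round(3),"res",np.median(np.abs(s.fun)).round(2),"y",np.percentile(G[:,1],[1,99]).round(1))
    r=((hsv[...,0]<8)|(hsv[...,0]>172))&(hsv[...,1]>110)&(S[...,2]>5)&(np.abs(S[...,0]+30)<80)&(np.abs(S[...,1])<40)
    if r.sum()>2:
        q=S[r]; print("  red",r.sum(),np.median(q,0).round(1))
E
python3 look.py 2
```

```text
scene 455 axis x [-74.474  -2.671] res 4.76 y [-33.8  41.6]
  red 33 [-85.6   7.3  44.7]
top 114 axis x [-5.3268e+01  3.3000e-02] res 1.05 y [-36.3  38.7]
```

View pics/scene2.png

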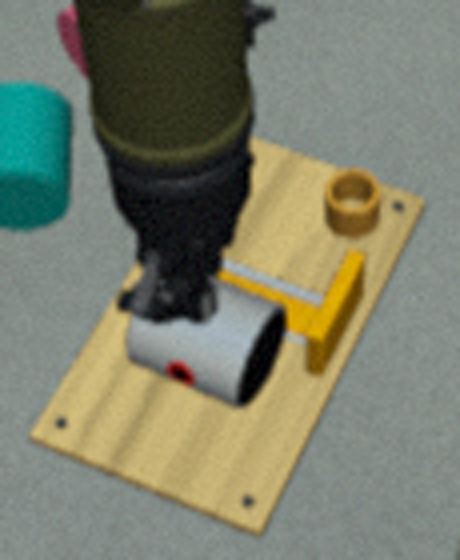

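The axis moved about 5.5 mm for about 11 mm of tip travel, so it is rolling, and the hole is rising. I continue.

Request:
arm_command(
  increments=[
    [0, [0, 0.004, -0.0003], [0, 0, 0]],
    [0, [0, 0.004, 0], [0, 0, 0]],
    [0, [0, 0.004, 0], [0, 0, 0]],
    [0, [0, 0.004, 0], [0, 0, 0]],
  ],
)

```text
time_s: 6.35
eef_pos: [553.2, -124.6, 82.0]
orientation: [-0.252, 3.129, -0.001]
force: [0.1, 0.2, 7.8]
finger_gap: -0.1
```

```bash
python3 st.py; sed -i 's/s=least_squares(fr,\[-40,0\],loss="soft_l1")/s=least_squares(fr,[-40,0],loss="soft_l1",f_scale=.5,bounds=([-90,-.06],[20,.06]))/' look.py
```

```text
t 6.35 S [-40.8   3.7  70. ] F_S [ 0.16 -0.16  7.78] gap -0.1 tilt 0.14 y.XS yaw 0.03999999999999204
```

Request:
arm_command(
  increments=[
    [0, [0, 0.004, 0], [0, 0, 0]],
    [0, [0, 0.004, 0], [0, 0, 0]],
    [0, [0, 0.002, 0], [0, 0, 0]],
    [0, [0, 0, 0], [0, 0, 0]],
  ],
)

```text
time_s: 6.85
eef_pos: [551.8, -114.4, 81.9]
orientation: [-0.253, 3.129, -0.0]
force: [0.6, 0.2, 5.8]
finger_gap: 0.3
```

```bash
python3 st.py; python3 look.py 3
```

```text
t 6.85 S [-30.5   3.5  69.9] F_S [ 0.11 -0.61  5.75] gap 0.3 tilt 0.15 y.XS yaw 0.06999999999999318
scene 506 axis x [-3.7881e+01  2.8000e-02] res 0.75 y [-34.2  42.4]
  red 54 [-66.6   7.5  55.4]
  return _methods._mean(a, axis=axis, dtype=dtype,
  ret = ret.dtype.type(ret / rcount)
Traceback (most recent call last):
  File "look.py", line 12, in <module>
    s=least_squares(fr,[-40,0],loss="soft_l1",f_scale=.5,bounds=([-90,-.06],[20,.06])); print(n,len(G),"axis x",s.x.round(3),"res",np.median(np.abs(s.fun)).round(2),"y",np.percentile(G[:,1],[1,99]).round(1))
                                                                                                                                                                         ~~~~~~~~~~~~~^^^^^^^^^^^^^^^
IndexError: index -1 is out of bounds for axis 0 with size 0
```

Axis is at -37.9 with the hole about 30–35° up, as expected. I advance a little more, stopping short of the rod, then lift and re-index.

Request:
arm_command(
  increments=[
    [0, [0, 0.003, 0], [0, 0, 0]],
    [0, [0, 0.003, 0], [0, 0, 0]],
    [0, [0, 0.003, 0], [0, 0, 0]],
    [0, [0, 0, 0], [0, 0, 0]],
    [0, [0, 0, -0.001], [0, 0, 0]],
    [0, [0, 0, -0.002], [0, 0, 0]],
    [0, [0, 0, -0.008], [0, 0, 0]],
    [0, [0, 0, 0], [0, 0, 0]],
  ],
)

```text
time_s: 7.95
eef_pos: [549.3, -106.1, 92.7]
orientation: [-0.252, 3.131, -0.0]
force: [0.1, 1.0, 0.0]
finger_gap: 0.2
```

```bash
sed -i 's/    G=S\[m\]/    G=S[m]\n    if len(G)<50: print(n,"hidden"); continue/' look.py; python3 st.py; python3 look.py 4
```

```text
t 7.95 S [-21.9   4.6  80.7] F_S [ 0.98 -0.26  0.04] gap 0.2 tilt 0.03 y.XS yaw 0.01999999999999602
scene 535 axis x [-3.3372e+01  2.6000e-02] res 0.87 y [-34.3  42.1]
  red 58 [-59.5   6.   57.9]
top hidden
```

Request:
arm_command(
  increments=[
    [0, [0, -0.026, 0], [0, 0, 0]],
    [0, [0, 0, 0], [0, 0, 0]],
    [0, [0, 0, 0.006], [0, 0, 0]],
    [0, [0, 0, 0.003], [0, 0, 0]],
    [0, [0, 0, 0.001], [0, 0, 0]],
    [0, [0, 0, 0.001], [0, 0, 0]],
    [0, [0, 0, 0], [0, 0, 0]],
  ],
)

```text
time_s: 8.93
eef_pos: [553.3, -131.6, 81.3]
orientation: [-0.252, 3.131, -0.0]
force: [-0.6, -0.1, 1.5]
finger_gap: -0.2
```

```bash
python3 st.py; python3 look.py 5
```

```text
t 8.93 S [-47.7   4.7  69.3] F_S [-0.03  0.64  1.54] gap -0.2 tilt 0.01 y.XS yaw 0.030000000000001137
scene 398 axis x [-3.3724e+01  2.8000e-02] res 0.79 y [-34.4  41.7]
  red 50 [-62.7   6.3  58.8]
top 141 axis x [-36.267   0.051] res 1.0 y [-38.  39.]
```

Request:
arm_command(
  increments=[
    [0, [0, 0.001, 0.0005], [0, 0, 0]],
    [0, [0, 0.003, 0], [0, 0, 0]],
    [0, [0, 0.003, 0], [0, 0, 0]],
  ],
)

```text
time_s: 9.4
eef_pos: [552.5, -125.2, 81.5]
orientation: [-0.251, 3.13, -0.001]
force: [-2.2, -0.8, 10.6]
finger_gap: -0.0
```

```bash
python3 st.py; python3 look.py 6
```

```text
t 9.4 S [-41.2   4.5  69.5] F_S [-0.49  2.27 10.59] gap -0.0 tilt 0.09 y.XS yaw 0.0
scene 417 axis x [-3.0267e+01  2.6000e-02] res 0.81 y [-34.7  41.1]
  red 58 [-57.8   5.6  60.5]
top 98 axis x [-3.2393e+01  3.1000e-02] res 1.02 y [-37.4  37. ]
```

Request:
arm_command(
  increments=[
    [0, [0, 0.003, 0], [0, 0, 0]],
    [0, [0, 0.003, 0], [0, 0, 0]],
    [0, [0, 0.002, -0.0002], [0, 0, 0]],
  ],
)

```text
time_s: 9.88
eef_pos: [551.7, -117.2, 82.1]
orientation: [-0.251, 3.129, -0.002]
force: [-1.6, -1.5, 10.1]
finger_gap: 0.3
```

```bash
python3 st.py
```

```text
t 9.88 S [-33.3   4.   70.1] F_S [-1.21  1.81 10.08] gap 0.3 tilt 0.15 y.XS yaw 0.01999999999999602
```

Request:
arm_command(
  increments=[
    [0, [0, 0.003, -0.0005], [0, 0, 0]],
    [0, [0, 0.003, -0.0004], [0, 0, 0]],
  ],
)

```text
time_s: 10.12
eef_pos: [551.2, -111.6, 82.9]
orientation: [-0.251, 3.128, -0.002]
force: [-0.2, -2.2, 8.7]
finger_gap: -0.3
```

```bash
python3 st.py
```

```text
t 10.12 S [-27.7   3.6  70.9] F_S [-2.13  0.51  8.72] gap -0.3 tilt 0.2 y.XS yaw 0.0
```

Request:
arm_command(
  increments=[
    [0, [0, 0.003, -0.0003], [0, 0, 0]],
    [0, [0, 0.003, -0.0003], [0, 0, 0]],
    [0, [0, 0.003, -0.0002], [0, 0, 0]],
  ],
)

```text
time_s: 10.5
eef_pos: [549.8, -102.6, 83.9]
orientation: [-0.251, 3.128, -0.002]
force: [-0.5, -1.7, 10.9]
finger_gap: 0.2
```

```bash
python3 st.py
```

```text
t 10.5 S [-18.6   3.5  71.9] F_S [-1.55  0.77 10.88] gap 0.2 tilt 0.21 y.XS yaw 0.0
```

Request:
arm_command(
  increments=[
    [0, [0, 0.003, -0.0003], [0, 0, 0]],
    [0, [0, 0.003, -0.0002], [0, 0, 0]],
    [0, [0, 0.003, -0.0001], [0, 0, 0]],
  ],
)

```text
time_s: 10.88
eef_pos: [548.4, -93.3, 84.4]
orientation: [-0.251, 3.128, -0.001]
force: [-0.6, -0.5, 10.2]
finger_gap: 0.1
```

```bash
python3 st.py;python3 look.py 7
```

```text
t 10.88 S [-9.1  3.5 72.4] F_S [-0.43  0.65 10.15] gap 0.1 tilt 0.19 y.XS yaw 0.01999999999999602
scene 426 axis x [-15.538   0.022] res 1.17 y [-34.5  41.4]
  red 69 [-29.6   5.9  71.9]
top hidden
```

Request:
arm_command(
  increments=[
    [0, [0, 0.003, -0.0002], [0, 0, 0]],
    [0, [0, 0.003, 0.0001], [0, 0, 0]],
    [0, [0, 0.003, 0.0002], [0, 0, 0]],
  ],
)

```text
time_s: 11.35
eef_pos: [546.7, -83.8, 83.9]
orientation: [-0.252, 3.129, -0.0]
force: [-0.2, -0.2, 7.4]
finger_gap: -0.2
```

```bash
python3 st.py
```

```text
t 11.35 S [ 0.5  3.6 71.9] F_S [-0.15  0.26  7.45] gap -0.2 tilt 0.15 y.XS yaw 0.03999999999999204
```

Request:
arm_command(
  increments=[
    [0, [0, 0.003, 0.0003], [0, 0, 0]],
    [0, [0, 0.003, 0.0004], [0, 0, 0]],
  ],
)

```text
time_s: 11.6
eef_pos: [545.6, -77.6, 82.9]
orientation: [-0.253, 3.129, 0.0]
force: [0.0, 1.2, 4.0]
finger_gap: 0.3
```

```bash
python3 st.py;python3 look.py 8
```

```text
t 11.6 S [ 6.8  3.7 70.9] F_S [ 1.14 -0.2   4.01] gap 0.3 tilt 0.12 y.XS yaw 0.060000000000002274
scene 457 axis x [-6.985  0.02 ] res 1.13 y [-34.6  42.5]
  red 64 [-14.4   4.6  73. ]
top hidden
```

Request:
arm_command(
  increments=[
    [0, [0, 0.003, 0.0007], [0, 0, 0]],
    [0, [0, 0.003, 0.0008], [0, 0, 0]],
  ],
)

```text
time_s: 11.95
eef_pos: [544.7, -71.7, 81.4]
orientation: [-0.252, 3.129, 0.001]
force: [0.2, 1.6, 5.8]
finger_gap: 0.0
```

```bash
python3 st.py;python3 look.py 9
```

```text
t 11.95 S [12.8  3.7 69.4] F_S [ 1.53 -0.41  5.79] gap 0.0 tilt 0.12 y.XS yaw 0.04999999999999716
scene 478 axis x [-56.638  -0.06 ] res 10.38 y [-34.4  41.7]
  red 62 [-7.8  5.7 72.8]
top hidden
```

Request:
arm_command(
  increments=[
    [0, [0, 0.003, 0.0007], [0, 0, 0]],
    [0, [0, 0.003, 0.0008], [0, 0, 0]],
  ],
)

```text
time_s: 12.3
eef_pos: [543.7, -65.9, 79.6]
orientation: [-0.253, 3.129, 0.0]
force: [2.5, 0.9, 3.8]
finger_gap: 0.2
```

```bash
sed -i 's/\[-40,0\],loss/[float(sys.argv[2]),0],loss/' look.py; python3 st.py;python3 look.py 10 -2
```

```text
t 12.3 S [18.7  3.7 67.6] F_S [ 0.51 -2.65  3.84] gap 0.2 tilt 0.11 y.XS yaw 0.060000000000002274
scene 529 axis x [-0.245  0.03 ] res 0.91 y [-34.5  42. ]
  red 55 [ 0.6  4.1 71.5]
top hidden
```

View pics/scene10.png

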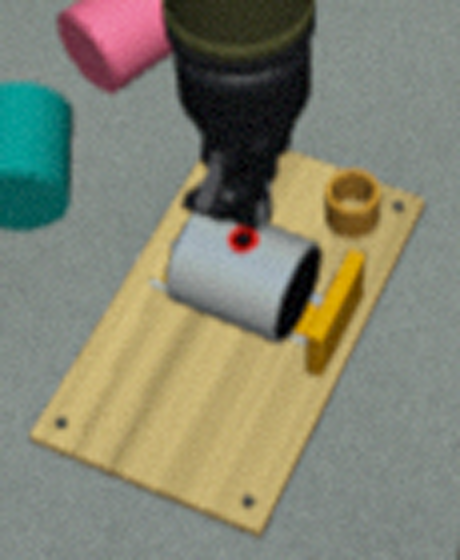

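The pipe looks seated with the hole at the top, at crop (243,240). I lift off and check clear of it.

Request:
arm_command(
  increments=[
    [0, [0, 0, -0.001], [0, 0, 0]],
    [0, [0, 0.001, -0.003], [0, 0, 0]],
    [0, [0, 0, -0.03], [0, 0, 0]],
    [0, [0.045, 0, -0.02], [0, 0, 0]],
    [0, [0.045, -0.02, 0], [0, 0, 0]],
    [0, [0, 0, 0], [0, 0, 0]],
    [0, [0, 0, 0], [0, 0, 0]],
  ],
)

```text
time_s: 13.28
eef_pos: [457.1, -99.6, 133.4]
orientation: [-0.251, 3.131, 0.0]
force: [0.3, -0.4, -0.5]
finger_gap: -0.1
```

```bash
python3 st.py;python3 look.py 11 -1
```

```text
t 13.28 S [ -0.9  94.5 121.4] F_S [-0.41 -0.27 -0.45] gap -0.1 tilt 0.01 y.XS yaw -0.010000000000005116
scene 583 axis x [1.156 0.017] res 0.85 y [-34.9  40.7]
  red 38 [ 2.9  1.9 70.6]
top 286 axis x [-1.33   0.031] res 1.07 y [-37.7  37.8]
  red 14 [ 7.9  0.  70.7]
```

View pics/scene11.png

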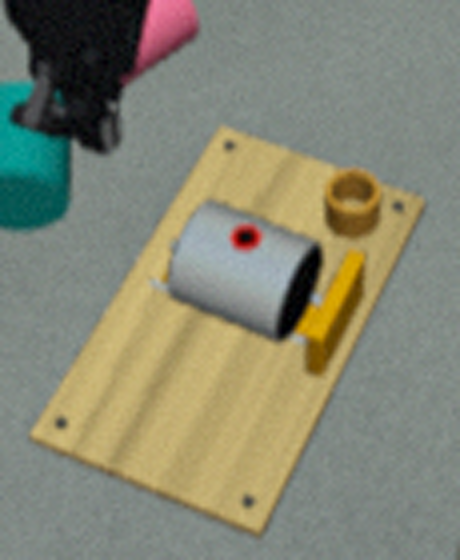

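View pics/top11.png

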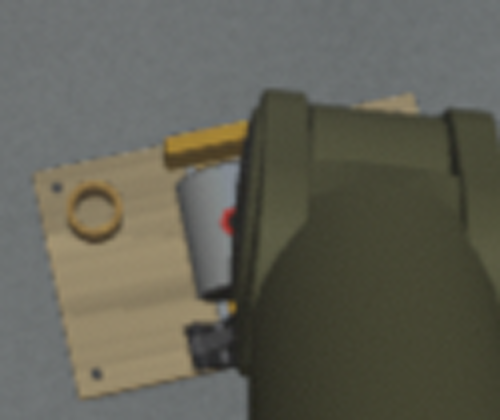

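```bash
python3 - <<'E'
from h import *
print(models.mark_of("scene","hole")[:3]); print(models.mark_of("scene","pipe")[:2])
p=np.load("scene11.npz")["p"]; hsv=cv2.cvtColor(p,cv2.COLOR_RGB2HSV)
m=((hsv[...,0]<8)|(hsv[...,0]>172))&(hsv[...,1]>90); m[:190]=0;m[220:]=0;m[:,:215]=0;m[:,240:]=0
ys,xs=np.nonzero(m); uv=((xs.min()+xs.max())/2,(ys.min()+ys.max())/2); print(uv,xs.mean(),ys.mean(),toS(ray("scene",uv,82)),toS(ray("scene",(226.5,204.3),82)))
print("proj of top",proj("scene",toW([0,2,70])))
E
```

```text
[{'point': [186.2, 144.0], 'p': 0.82}, {'point': [126.0, 209.7], 'p': 0.77}, {'point': [155.8, 179.9], 'p': 0.72}]
[{'point': [171.0, 184.0], 'p': 0.93}, {'point': [128.6, 223.6], 'p': 0.91}]
(np.float64(231.0), np.float64(208.5)) 226.275 204.1 [ -3.64183992 -14.54717998  70.        ] [ 3.13122334  1.13504392 70.        ]
proj of top [225.64471484 205.13100053]
```

The hole is within about 3° of the top and the axis is within the play. Now I descend at the +y end for the endways push.

Request:
arm_command(
  increments=[
    [0, [-0.02, 0.001, 0], [0, 0, 0]],
    [0, [0, 0, 0.03], [0, 0, 0]],
    [0, [0, 0, 0.03], [0, 0, 0]],
    [0, [0, 0, 0.03], [0, 0, 0]],
    [0, [0, 0, 0], [0, 0, 0]],
    [0, [-0.01, 0, 0], [0, 0, 0]],
    [0, [0, 0, 0], [0, 0, 0]],
  ],
)

```text
time_s: 14.35
eef_pos: [488.6, -93.6, 44.5]
orientation: [-0.253, 3.128, -0.001]
force: [0.7, -0.2, 1.0]
finger_gap: -0.3
```

```bash
python3 st.py;python3 look.py 12 -1
```

```text
t 14.35 S [ 0.1 62.5 32.5] F_S [-0.33 -0.65  1.01] gap -0.3 tilt 0.19 y.XS yaw 0.06999999999999318
scene 591 axis x [1.25  0.025] res 0.9 y [-35.  41.]
  red 39 [ 4.4  1.7 70.6]
top 124 axis x [-0.799  0.033] res 0.86 y [-38.5  34.8]
```

View pics/scene12.png

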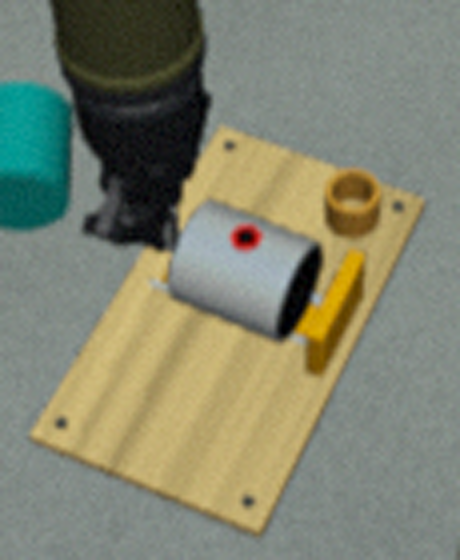

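Request:
arm_command(
  increments=[
    [0, [-0.003, 0, 0], [0, 0, 0]],
    [0, [-0.003, 0, 0], [0, 0, 0]],
    [0, [-0.002, 0, 0], [0, 0, 0]],
    [0, [-0.002, 0, 0], [0, 0, 0]],
  ],
)

```text
time_s: 14.95
eef_pos: [496.4, -92.1, 43.3]
orientation: [0.252, -3.131, -0.0]
force: [-0.2, -1.0, 0.2]
finger_gap: -0.2
```

```bash
python3 st.py
```

```text
t 14.95 S [ 0.3 54.6 31.3] F_S [-0.94  0.3   0.2 ] gap -0.2 tilt 0.01 y.XS yaw 0.03999999999999204
```

Request:
arm_command(
  increments=[
    [0, [-0.002, 0, 0], [0, 0, 0]],
    [0, [-0.002, 0, 0], [0, 0, 0]],
    [0, [-0.002, 0, 0], [0, 0, 0]],
  ],
)

```text
time_s: 15.32
eef_pos: [501.3, -91.5, 43.2]
orientation: [0.251, -3.13, 0.0]
force: [-3.6, 0.4, 1.7]
finger_gap: 0.2
```

```bash
python3 st.py
```

```text
t 15.32 S [ 0.2 49.6 31.2] F_S [0.98 3.45 1.68] gap 0.2 tilt 0.1 y.XS yaw 0.0
```

Request:
arm_command(
  increments=[
    [0, [-0.002, 0, 0], [0, 0, 0]],
    [0, [-0.002, 0, 0], [0, 0, 0]],
    [0, [-0.002, 0, 0], [0, 0, 0]],
    [0, [-0.002, 0, 0], [0, 0, 0]],
  ],
)

```text
time_s: 15.82
eef_pos: [510.3, -89.9, 43.2]
orientation: [-0.252, 3.131, -0.0]
force: [-1.9, 0.2, -0.8]
finger_gap: -0.3
```

```bash
python3 st.py
```

```text
t 15.82 S [ 0.3 40.5 31.2] F_S [ 0.45  1.83 -0.79] gap -0.3 tilt 0.0 y.XS yaw 0.03999999999999204
```

```bash
python3 look.py 13 0; python3 st.py
```

```text
scene 568 axis x [2.094 0.003] res 0.87 y [-45.5  29.5]
  red 39 [ 3.3 -9.5 71.3]
top 68 axis x [-0.196 -0.001] res 0.74 y [-44.8  11.2]
t 15.93 S [ 0.4 40.2 31.3] F_S [-0.29  0.91 -0.59] gap 0.2 tilt 0.03 y.XS yaw 0.04999999999999716
```

View pics/scene13.png

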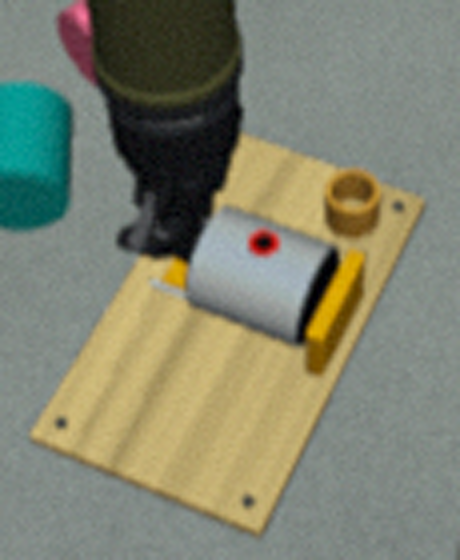

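The pipe is sliding well, with about 6 mm left to the fence.

Request:
arm_command(
  increments=[
    [0, [-0.0015, 0, 0], [0, 0, 0]],
    [0, [-0.0015, 0, 0], [0, 0, 0]],
    [0, [-0.001, 0, 0], [0, 0, 0]],
  ],
)

```text
time_s: 16.3
eef_pos: [514.2, -89.2, 43.3]
orientation: [-0.252, 3.131, 0.0]
force: [-2.2, -1.8, -0.7]
finger_gap: -0.1
```

```bash
python3 st.py
```

```text
t 16.3 S [ 0.4 36.6 31.3] F_S [-1.42  2.51 -0.65] gap -0.1 tilt 0.0 y.XS yaw 0.03999999999999204
```

Request:
arm_command(
  increments=[
    [0, [-0.001, 0, 0], [0, 0, 0]],
    [0, [-0.001, 0, 0], [0, 0, 0]],
  ],
)

```text
time_s: 16.55
eef_pos: [515.5, -89.1, 43.2]
orientation: [0.252, -3.13, 0.0]
force: [-5.3, -1.2, 3.4]
finger_gap: 0.2
```

Request:
arm_command(
  increments=[
    [0, [-0.001, 0, 0], [0, 0, 0]],
    [0, [0, 0, 0], [0, 0, 0]],
  ],
)

```text
time_s: 16.8
eef_pos: [515.5, -89.2, 43.2]
orientation: [0.251, -3.129, 0.0]
force: [-6.4, -0.7, 4.0]
finger_gap: 0.0
```

```bash
python3 st.py; python3 look.py 14 0
```

```text
t 16.8 S [ 0.2 35.2 31.2] F_S [0.31 6.44 4.05] gap 0.0 tilt 0.15 y.XS yaw 0.0
scene 550 axis x [2.143 0.003] res 0.8 y [-45.5  24.4]
  red 41 [  4.8 -14.5  70.2]
top 55 axis x [-0.07   0.021] res 0.67 y [-45.6   2.4]
```

Request:
arm_command(
  increments=[
    [0, [-0.001, 0, 0], [0, 0, 0]],
    [0, [0, 0, 0], [0, 0, 0]],
  ],
)

```text
time_s: 17.15
eef_pos: [515.5, -89.2, 43.2]
orientation: [0.25, -3.127, -0.0]
force: [-9.7, -2.7, 6.4]
finger_gap: -0.1
```

```bash
python3 st.py
```

```text
t 17.15 S [ 0.2 35.3 31.2] F_S [-1.08  9.95  6.41] gap -0.1 tilt 0.25 y.XS yaw -0.010000000000005116
```

The pipe has met the fence: force rose to about 10 N with no movement. I back off along +y, then raise.

Request:
arm_command(
  increments=[
    [0, [0.003, 0, 0], [0, 0, 0]],
    [0, [0.01, 0, 0], [0, 0, 0]],
    [0, [0.025, 0, 0], [0, 0, 0]],
    [0, [0.02, 0, -0.03], [0, 0, 0]],
    [0, [0, 0, -0.06], [0, 0, 0]],
    [0, [0, 0, -0.06], [0, 0, 0]],
    [0, [0.06, 0, 0], [0, 0, 0]],
    [0, [0, 0, 0], [0, 0, 0]],
  ],
)

```text
time_s: 18.15
eef_pos: [397.1, -108.0, 193.7]
orientation: [0.248, -3.13, 0.0]
force: [1.0, -0.2, -0.5]
finger_gap: -0.6
```

```bash
python3 st.py; python3 look.py 15 0; python3 - <<'E'
from h import *
a=np.load("scene15.npz")["p"]; cv2.imwrite("pics/full15.png",a[:,:,::-1])
E
```

```text
t 18.15 S [  0.4 155.1 181.7] F_S [-0.39 -0.97 -0.46] gap -0.6 tilt 0.08 y.XS yaw -0.10000000000000853
scene 526 axis x [1.98e+00 1.00e-03] res 0.83 y [-45.2  23.8]
  red 40 [  4.8 -14.6  70.9]
top 496 axis x [-0.203 -0.   ] res 1.04 y [-45.1  22.5]
  red 31 [  2.9 -15.6  70.1]
```

View pics/scene15.png

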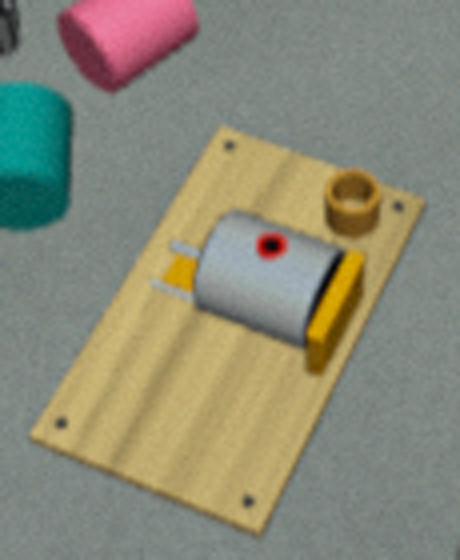

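View pics/top15.png

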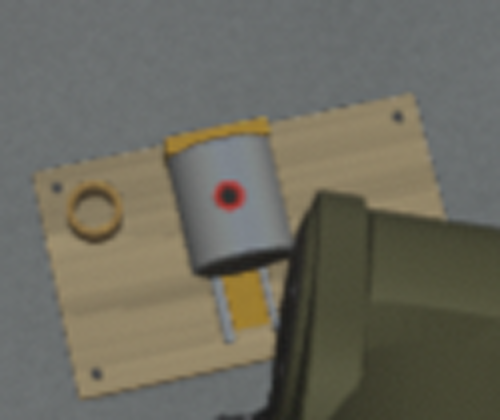

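View pics/full15.png

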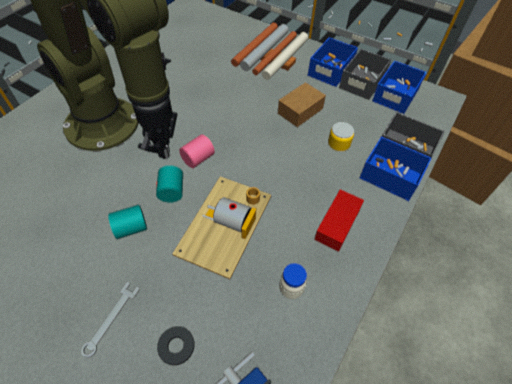

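The hole at crop (271,246) is on top, the pipe end is against the fence, the rods are clear, and the gripper is well away from everything. I hand in.

```bash
python3 -c "
from plant import order; print(order.hand_in())"
```

```text
the job is handed in; nothing more can be done
None
```

I rolled the pipe over the near rod into the cradle in two light top strokes. Then I pushed it endways until it met the fence and retracted the arm. The job was handed in at about 18 s; the hand-in itself gives no verdict.

**Forces:** the highest reading between moves was about 11 N while rolling. Sliding endways read about 2–4 N. At the fence the force rose to about 12 N in total (10 N of it along the push) while the pipe stayed still. All of these are under the 25 N limit.

**Final checks:**

| What | Top camera | Scene camera | Target |
|---|---|---|---|
| Pipe axis x | -0.2 mm | +2.0 mm | 0, with 1 mm play |
| Axis skew (slope) | about 0 | about 0 | parallel to the cradle |
| Hole y | -15.6 mm | -14.6 mm | -15 |
| Hole ahead of axis | about 3 mm | about 3 mm | 0 |

- **Hole position:** it sits on top, about 3–5° past exact top.
- **Camera disagreement:** the two cameras differ by about 2 mm on the axis x position, about the calibration error. The scene camera's reading alone would put the pipe outside the cradle's play, but the pictures show it seated between the rods.
- **Surroundings:** the coupling and the other things on the bench look unmoved in the last pictures, and nothing is touching the robot.

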